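# Snap the grooved stake block into its quick-change holder

## Task

Fit the grooved stake block into the quick-change holder on the bench: set its foot on the open entry, square to the rails, and slide it under the lips until it is fully home against the end stop and the spring catch has snapped out behind it; then let go. Leave the steel bench block, the emery block and the little flux pot where they are.

Things in the scene. Friction and masses are not known exactly. Their poses are not given: they have to be found in the camera images.
- stake_center (a point): Stake block, loose, 0.25-0.5 kg, 56 mm high: flat foot 60 (x) by 48 (y) by 6 mm, corners rounded 3 mm, on it an aluminium neck 52 by 36 mm with a steel top grooved along x. Starts upright. Origin: its centre, 28 mm above its underside; z up. Grip it across the neck (36 mm, along y), fingertips 14 mm or more above its underside to pass over the lips. Fits either way round, not crosswise.
- holder: Holder, fixed: pale aluminium plate 168 x 100 x 5 mm. x = sliding-in direction, y left, z up; origin on the worktop, on the channel's centre line. From here: plate x -90 to 78 mm; two dark rails x 5 to 66, 51 mm apart inside (foot has 1.5 mm play a side); their lips 12.5 to 16.5 mm above the worktop, 42 mm apart, cover the foot, so it enters only from the front; end stop face x 65, 21 mm high.
- holder_home (a point): Where the stake block's centre is when fully home: 35 mm past the holder's origin in its x, 33 mm above the worktop. Axes as the holder's; the block's x must lie along this x, either way round. The foot then touches the end stop.
- holder_entry (a point): Stake block's centre when it stands on the open entry, before catch and rails: 85 mm before holder_home along x, same height and axes. Nothing overhead. Low flared guides on both sides (13 mm above the worktop), inside about 61 mm apart at the front and 57 at this point, narrowing to 51 at the rails: set the foot down centred and square.
- catch (a joint): Spring catch, a steel slide with a black knob on the holder's +y side. In m: 0 = snapped out, its ramped nose 6 mm into the channel; grows to 0.009 as it is pushed aside. The foot's front edge pushes it aside when slid in along x (about 2 to 10 N; oiled). Nose: 48 to 32.5 mm before holder_home; its flat far face then snaps out behind the foot's rear edge, leaving 2.5 mm of play.
- bench_block: Bystander: flat square steel bench block 64 x 64 x 16 mm; origin at the centre of its underside. Leave it alone.
- emery_block: Bystander: small brown abrasive block 14 x 40 x 12 mm; origin at the centre of its underside. Leave it alone.
- flux_jar: Bystander: small round black open pot, 27 mm across, 10 mm high; origin at the centre of its underside. Leave it alone.

How it is judged (in metres and radians):
On the way:
1. the block's foot slides into the channel and pushes the catch aside (value of joint catch above 0.002 m and x of stake_center in the frame of holder_home between -0.075 and -0.004 m and y of stake_center in the frame of holder_home between -0.006 and 0.006 m and z of stake_center in the frame of holder_home below 0.005 m), for 0.05 s.
At the end, for the whole second after the job is handed in: The stake block stands upright in the holder, its foot under both lips, within 4 mm of its home position and 0.1 rad of square, and the spring catch is snapped out again (within 1.5 mm) behind the foot (value of joint catch below 0.0015 m and x of stake_center in the frame of holder_home between -0.004 and 0.003 m and y of stake_center in the frame of holder_home between -0.004 and 0.004 m and z of stake_center in the frame of holder_home between -0.003 and 0.004 m and angle between the x axis of stake_center and the x axis of holder_home, either way round below 0.1 rad and angle between stake_center's own z axis and vertical below 0.1 rad); the robot touches nothing.
It fails at once if the bench block is moved by more than 30 mm (distance of bench_block from where it was at the start of the episode above 0.03 m).
It fails at once if the emery block is moved by more than 30 mm (distance of emery_block from where it was at the start of the episode above 0.03 m).
It fails at once if the flux pot is moved by more than 30 mm (distance of flux_jar from where it was at the start of the episode above 0.03 m).
It also fails if it takes over 37 s, if anything falls off the work surface, if the arm or the gripper's body presses on something with over 40 N, if the wrist force passes 120 N, or if a joint passes its speed limit or range.

## Robot

A 6-joint arm with a two-finger parallel gripper is mounted at the origin on a cart in front of the work surface, level with it; the furniture and walls round the work are solid. World frame = base frame: x ahead of the robot, y to its left, z up, the work surface at z = 0. Lengths are in mm, angles in rad, forces in N, time in s.
With the tool pointing down it reaches from about 275 to 750 mm from the base axis. Payload 10.2 kg.
Tool frame: the origin (TCP) lies on the centre line of the jaws, within the pads' length; the fingertips stand 8 mm ahead of it and the grasp point (between the pads) lies 11 mm behind it; z points along the fingers, y is the line along which they close (so a half turn about z gives the same grasp; the last joint's range is limited). The gripper opens to 88 mm and grips with 3 to 60 N. Pads are 18 mm wide; open, the fingers measure 123 mm over their backs; the gripper's body (75 mm by 187 mm) begins 45 mm behind the grasp point.
Start: joints at [-1.42, 0.313, 1.498, -0, 1.331, -0.223], TCP at [191.695, -488.758, 246.72] pointing down, gripper open.
Joint ranges: [-2.94, 2.94], [-0.97, 2.17], [0.19, 2.56], [-1.23, 4.37], [0.02, 3.11], [-2.88, 2.88]. Speed limits (rad/s): [2.39, 2.39, 3.01, 3.14, 3.14, 3.14].

## Interface

Orientations are given as a unit quaternion [w, x, y, z].
In Python, from rig import ctrl, eyes gives the robot as it stands.
- The arm moves only by the tool carry_out, never from a script. Its argument "deltas" is a list of rows, each a list of 7 numbers: the shift along the world's x, y, z in m, then the turn, a rotation vector about the world's x, y, z in rad, then the closure, from -1 (fully open) to 1 (shut). In form: [[dx, dy, dz, wx, wy, wz, grip], ...]. A call has 1 to 12 rows; each row is the pose to reach, as a shift and turn from the pose commanded when the call began; what a row does not reach only later rows make up. A row lasts 1/10 s, in which the tool goes at most 50 mm and 8.59 degrees, less where a joint would pass 70% of its speed; a pose out of reach is approached as far as the arm can. A call with a gripper value outside its range is refused whole. The fingers move at their own pace and stop on an object; "grip_force" is the grip in N (left out, the last holds). Time passes only in rows, so rows that repeat a pose let the fingers close. It gives the time, the measured TCP pose, the force, the opening and the grip force at its end, in the units of the state.
- ctrl.sense(): the state, without advancing time (a new reading comes with each control period).
- eyes.capture(name): name is "scene" or "top" or "wrist"; returns a dict with "image" (400x640x3 uint8, red, green, blue), "intrinsics" (3x3 intrinsics, pixels), "extrinsics" (4x4, takes a point from camera to world coordinates); the wrist camera has in their place "tool_from_camera" (4x4, takes a point from camera to tool coordinates, whose origin is the TCP and whose axes are the flange's). Camera axes: x right, y up, looking along -z (the intrinsics and any distortion apply to the point x, -y, -z); pixel columns grow to the right and rows downward; lengths in mm; the calibration is good to about 2 mm. A picture is of the moment at which its call begins: read the wrist's pose just before it. There is no depth.
- ctrl.hand_in(): hands the job in; it is judged then, once.
The state is a dict: "clock": time; "qpos": joint angles; "joint_velocities": joint speeds; "joint_torque": joint torques, N m; "ee_pos": TCP position; "tcp_rot": TCP orientation; "force": force on the tool from outside, world axes, zero at the start; "torque": the same for the moment, N m; "gripper_width": finger opening in mm; "grip_force": force on a finger pad.
Only numpy, scipy, OpenCV 4.12 (cv2) and the standard library are available. Lean on these libraries where they do the work, as an engineer would, in place of code of your own. Each camera call takes 0.05 s, during which the arm holds its last target. There are 200 camera calls.

## Working session

There is one attempt and no reset: what is moved stays moved. The work goes in short steps, Python scripts to look and compute and a tool call to move; the robot and the scene stay as the last step left them, time stands still between calls to the robot, and variables do not carry over. Pictures are saved under pics/ and viewed, at most 10 in all, crops included, and the job is handed in when it is done.

Besides the shell and the picture viewer there is one more tool, called after "Request:" by a JSON object that holds its "method" and its "body". carry_out: Moves the arm, as the interface text tells. Its arguments: {"type":"object","properties":{"deltas":{"type":"array","items":{"type":"array","items":{"type":"number"}}},"grip_force":{"type":"number"}},"required":["deltas"]}

```bash
mkdir -p pics; ls; python3 - <<'E'
from rig import ctrl, eyes
import cv2, numpy as np
s=ctrl.sense(); print(s)
for n in ("scene","top"):
    c=eyes.capture(n); cv2.imwrite(f"pics/{n}0.png",c["image"][:,:,::-1]); np.savez(f"{n}0.npz",**{k:np.array(v) for k,v in c.items()})
    print(n,np.round(c["intrinsics"],1).tolist(),np.round(c["extrinsics"],3).tolist(),c.keys())
E
```

```text
pics
{'clock': 0.0, 'qpos': array([-1.42035577e+00,  3.13444436e-01,  1.49843059e+00, -4.33904037e-05,
        1.33096478e+00, -2.23426403e-01]), 'joint_velocities': array([-0.00034936,  0.00066727, -0.00104145,  0.00026472,  0.00033337,
        0.00042276]), 'joint_torque': array([ 4.50894877e-04, -4.02210581e+01, -2.52271217e+01,  6.95080566e-02,
        3.53467755e-02, -1.20827904e-04]), 'ee_pos': array([ 191.6703086 , -488.51477631,  246.16634308]), 'tcp_rot': array([-6.23932683e-04,  9.82577605e-01,  1.85851716e-01,  1.69417767e-06]), 'force': array([ 0.06459328,  0.41266151, -0.25468612]), 'torque': array([ 0.04658335, -0.01065774, -0.00273698]), 'grip_force': 0.0, 'gripper_width': 88.45288750368013}
scene [[401.5, 0.0, 322.1], [0.0, 401.5, 204.3], [0.0, 0.0, 1.0]] [[0.635, 0.345, -0.691, -45.383], [-0.773, 0.288, -0.566, -817.232], [0.004, 0.893, 0.449, 430.451], [0.0, 0.0, 0.0, 1.0]] dict_keys(['image', 'intrinsics', 'extrinsics'])
top [[476.6, 0.0, 323.3], [0.0, 476.6, 202.0], [0.0, 0.0, 1.0]] [[0.014, 0.999, -0.043, 501.581], [-1.0, 0.014, 0.009, -309.014], [0.01, 0.042, 0.999, 895.2], [0.0, 0.0, 0.0, 1.0]] dict_keys(['image', 'intrinsics', 'extrinsics'])
```

View pics/scene0.png

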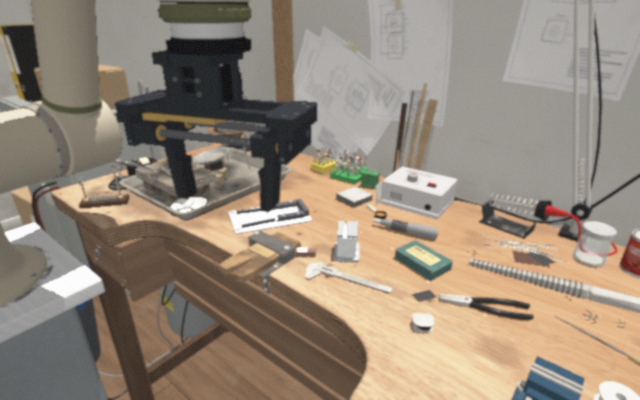

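View pics/top0.png

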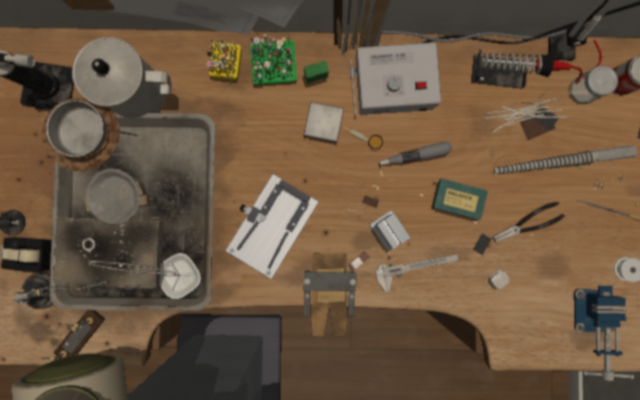

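The scene view shows the stake block at about (347,240), and the holder under the gripper at about (270,215). The top view shows the holder at (272,226) with its knob at (247,212), the stake at (390,231), the bench block at (324,123), and small dark and brown bits near (371,202) and (360,262). I'll zoom in on the top view.

```bash
python3 - <<'E'
import cv2
t=cv2.imread("pics/top0.png")[160:300,220:420]
cv2.imwrite("pics/topz.png",cv2.resize(t,None,fx=4,fy=4,interpolation=cv2.INTER_CUBIC))
E
```

```text
(no output)
```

View pics/topz.png

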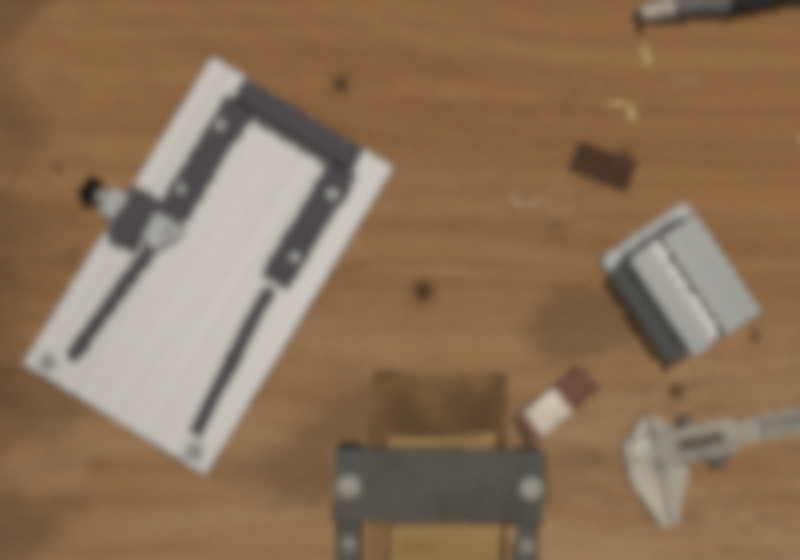

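The zoomed crop shows the holder plate corners at about (213,57), (392,170), (205,473) and (25,362). The end stop is at the upper right (300,125) and the knob at (92,192). The stake sits at (682,285), with its groove running from (655,240) to (720,335). Next I'll convert these to positions and check their sizes, and check the heights against the scene view.

```bash
cat > h.py <<'E'
import numpy as np, cv2
from scipy.spatial.transform import Rotation as R
def ray(K,E,p):
    d=np.array([(p[0]-K[0,2])/K[0,0],-(p[1]-K[1,2])/K[1,1],-1.0]); return E[:3,3],E[:3,:3]@d
def onplane(K,E,p,z):
    o,d=ray(K,E,p); return o+d*(z-o[2])/d[2]
def tri(views):  # [(K,E,p),..] least squares
    A=np.zeros((3,3));b=np.zeros(3);rs=[]
    for K,E,p in views:
        o,d=ray(K,E,p);d=d/np.linalg.norm(d);P=np.eye(3)-np.outer(d,d);A+=P;b+=P@o;rs.append((o,P))
    x=np.linalg.solve(A,b);return x,[np.linalg.norm(P@(x-o)) for o,P in rs]
def proj(K,E,X):
    c=np.linalg.inv(E)@np.append(X,1);return np.array([K[0,2]+K[0,0]*c[0]/-c[2],K[1,2]-K[1,1]*c[1]/-c[2]])
def wristE(s,c):
    T=np.eye(4);q=s["tcp_rot"];T[:3,:3]=R.from_quat([q[1],q[2],q[3],q[0]]).as_matrix();T[:3,3]=s["ee_pos"]
    return T@np.array(c["tool_from_camera"])
E
python3 - <<'E'
from h import *
from rig import ctrl,eyes
t=np.load("top0.npz");K,E=t["intrinsics"],t["extrinsics"]
z=lambda p:(220+(p[0]+.5)/4-.5,160+(p[1]+.5)/4-.5)
c=[onplane(K,E,z(p),5) for p in [(213,57),(392,170),(205,473),(25,362)]]
print(np.round(c,1)); print([round(np.linalg.norm(c[i]-c[(i+1)%4]),1) for i in range(4)])
ct=np.mean(c,0);u=(c[0]+c[1]-c[2]-c[3]);u/=np.linalg.norm(u);print("plate c",ct,"yaw",np.arctan2(u[1],u[0]),"origin",ct+6*u)
g=[onplane(K,E,z(p),56) for p in [(655,240),(720,335),(686,205),(760,312),(668,362),(602,262)]];print(np.round(g,1))
# height: stake top far corner in both views
s=np.load("scene0.npz")
S=s["image"][205:275,320:375];cv2.imwrite("pics/sc.png",cv2.resize(S[:,:,::-1],None,fx=8,fy=8,interpolation=cv2.INTER_CUBIC))
st=ctrl.sense();w=eyes.capture("wrist");print(w.keys(),np.round(w["tool_from_camera"],3).tolist(),w["intrinsics"].tolist(),w.get("distortion"))
print(wristE(st,w))
E
```

```text
[[ 590.8 -221.9    5. ]
 [ 539.  -306.4    5. ]
 [ 397.2 -221.7    5. ]
 [ 447.3 -137.2    5. ]]
[np.float64(99.1), np.float64(165.2), np.float64(98.3), np.float64(166.5)]
plate c [ 493.57738319 -221.8111633     5.        ] yaw -0.5354501145073655 origin [ 498.73761752 -224.87253254    5.        ]
[[ 507.7 -422.8   56. ]
 [ 466.4 -451.8   56. ]
 [ 523.3 -436.4   56. ]
 [ 476.7 -469.4   56. ]
 [ 454.2 -429.    56. ]
 [ 497.7 -399.6   56. ]]
dict_keys(['image', 'intrinsics', 'tool_from_camera']) [[-0.0, 0.961, 0.277, 70.176], [1.0, -0.0, 0.001, 0.508], [0.001, 0.277, -0.961, -138.168], [0.0, 0.0, 0.0, 1.0]] [[309.09634203958893, 0.0, 319.27461625176636], [0.0, 309.09634203958893, 197.36594993326892], [0.0, 0.0, 1.0]] None
[[ 3.65012471e-01  8.94424839e-01  2.58399116e-01  2.57188464e+02]
 [-9.30999886e-01  3.51344379e-01  9.89764562e-02 -4.63563376e+02]
 [-2.26007628e-03 -2.76697189e-01  9.60954503e-01  3.84413742e+02]
 [ 0.00000000e+00  0.00000000e+00  0.00000000e+00  1.00000000e+00]]
```

View pics/sc.png

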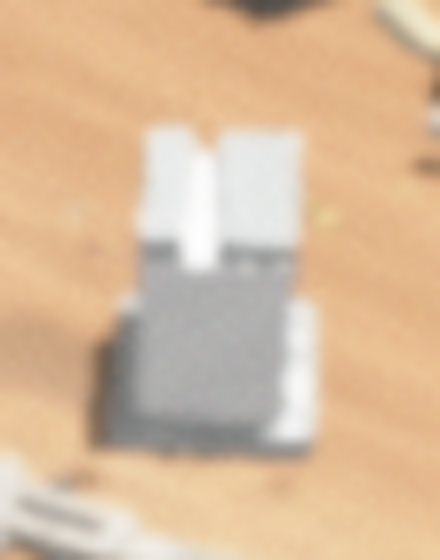

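The scene crop shows the stake's end face and its groove clearly, and the block is upright. From the top view, the holder's yaw is about -0.535 and the plate measures 166x99, which matches. The stake's yaw is about 0.61, centred near (487,-437). I'll move the wrist camera over the holder first.

Request:
{"method": "carry_out", "body": {"deltas": [[0.03,0.027,-0.008,0,0,0.03,-0.4],[0.065,0.058,-0.017,0,0,0.06,-0.4],[0.1,0.09,-0.027,0,0,0.09,-0.4],[0.135,0.12,-0.036,0,0,0.12,-0.4],[0.17,0.152,-0.045,0,0,0.15,-0.4],[0.205,0.183,-0.054,0,0,0.18,-0.4],[0.24,0.215,-0.063,0,0,0.21,-0.4],[0.265,0.237,-0.07,0,0,0.24,-0.4],[0.28,0.25,-0.075,0,0,0.24,-0.4],[0.288,0.257,-0.076,0,0,0.24,-0.4],[0.288,0.257,-0.076,0,0,0.24,-0.4],[0.288,0.257,-0.076,0,0,0.24,-0.4]], "grip_force": 40}}

```text
clock: 1.35
ee_pos: [479.3, -232.4, 170.9]
tcp_rot: [0.0, 0.953, 0.302, -0.0]
force: [-0.2, -0.8, 0.2]
gripper_width: 61.7
grip_force: 0.0
```

```bash
cat >> h.py <<'E'
def shot(name):
    from rig import ctrl,eyes
    s=ctrl.sense();c=eyes.capture("wrist");E=wristE(s,c);cv2.imwrite(f"pics/{name}.png",c["image"][:,:,::-1])
    np.savez(name+".npz",image=c["image"],intrinsics=c["intrinsics"],extrinsics=E)
    print(name,"t",round(s["clock"],2),"tcp",np.round(s["ee_pos"],1),"rot",np.round(s["tcp_rot"],4),"w",round(s["gripper_width"],1),"v",np.abs(s["joint_velocities"]).max().round(3),"F",np.round(s["force"],1))
    return s,c["image"],np.array(c["intrinsics"]),E
E
python3 -c "
from h import *
shot('w1')"
```

```text
w1 t 1.35 tcp [ 479.3 -232.4  170.9] rot [ 1.000e-04  9.534e-01  3.019e-01 -1.000e-04] w 61.7 v 0.013 F [-0.2 -0.8  0.2]
```

View pics/w1.png

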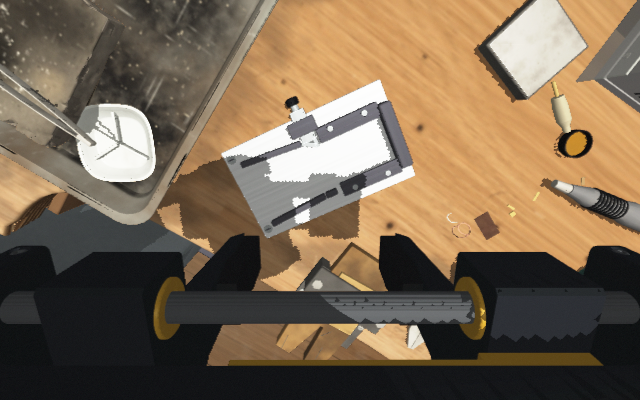

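The wrist view is sharp. The holder plate corners are at about (380,81), (414,177), (267,238) and (222,153), with the knob at (292,103) and the end stop bar at (395,137). Next I'll refine these corners and check the height against the top view.

```bash
python3 - <<'E'
from h import *
w=np.load("w1.npz");K,E=w["intrinsics"],w["extrinsics"];g=cv2.cvtColor(w["image"],cv2.COLOR_RGB2GRAY)
hsv=cv2.cvtColor(w["image"],cv2.COLOR_RGB2HSV)
p=np.array([(380,81),(414,177),(267,238),(222,153)],np.float32).reshape(-1,1,2)
q=cv2.cornerSubPix(g,p.copy(),(5,5),(-1,-1),(3,50,.01)).reshape(-1,2);print(q)
def pose(c):
    u=c[0]+c[1]-c[2]-c[3];u/=np.linalg.norm(u);print(np.round(c,1).tolist(),[round(np.linalg.norm(c[i]-c[(i+1)%4]),1) for i in range(4)],"origin",np.round(c.mean(0)+6*u,1),"yaw",round(np.arctan2(u[1],u[0]),4))
    return u
c=np.array([onplane(K,E,x,5) for x in q]);u=pose(c)
t=np.load("top0.npz");z=lambda p:(220+(p[0]+.5)/4-.5,160+(p[1]+.5)/4-.5)
g2=cv2.cvtColor(t["image"],cv2.COLOR_RGB2GRAY)
p2=np.array([z(x) for x in [(213,57),(392,170),(205,473),(25,362)]],np.float32).reshape(-1,1,2)
q2=cv2.cornerSubPix(g2,p2.copy(),(3,3),(-1,-1),(3,50,.01)).reshape(-1,2);print(q2-p2.reshape(-1,2))
pose(np.array([onplane(t["intrinsics"],t["extrinsics"],x,5) for x in q2]))
for a,b in zip(q,q2):
    X,r=tri([(K,E,a),(t["intrinsics"],t["extrinsics"],b)]);print(np.round(X,1),np.round(r,1))
# crops for the rails
cv2.imwrite("pics/w1z.png",cv2.resize(w["image"][70:250,210:425,::-1],None,fx=3.3,fy=3.3,interpolation=cv2.INTER_CUBIC))
# model check points
o=c.mean(0)+6*u;v=np.array([-u[1],u[0],0])
for n,(x,y,zz) in dict(lipL0=(5,21,16.5),lipL1=(66,21,16.5),lipR0=(5,-21,16.5),lipR1=(66,-21,16.5),stopL=(65,25,21)).items():
    P=proj(K,E,o*[1,1,0]+x*u+y*v+[0,0,zz]);print(n,P.round(1),"in crop",((P-[210,70])*3.3).round())
E
```

```text
[[379.3208   79.08458]
 [414.81113 174.29385]
 [266.7682  237.72833]
 [221.77808 156.43877]]
[[589.6, -222.4, 5.0], [539.7, -306.8, 5.0], [396.2, -222.5, 5.0], [443.9, -139.6, 5.0]] [np.float64(98.1), np.float64(166.5), np.float64(95.6), np.float64(167.5)] origin [ 497.6 -225.8    5. ] yaw -0.5241
[[-0.0824585  -0.01541138]
 [-0.05334473 -0.9297638 ]
 [-0.36984253  0.2291565 ]
 [-0.58247375  0.5565491 ]]
[[590.8, -221.7, 5.0], [540.8, -306.3, 5.0], [396.7, -221.1, 5.0], [446.3, -136.2, 5.0]] [np.float64(98.3), np.float64(167.4), np.float64(98.3), np.float64(167.9)] origin [ 498.8 -224.4    5. ] yaw -0.5342
[ 590.1 -222.     6. ] [0.7 0.7]
[ 540.2 -306.2    6.7] [0.5 0.5]
[ 397.3 -221.8    7.9] [0.5 0.5]
[ 447.1 -140.    16.3] [1.6 1.6]
lipL0 [320.3 141.9] in crop [364. 237.]
lipL1 [380.9 113.5] in crop [564. 144.]
lipR0 [338.4 181.6] in crop [424. 368.]
lipR1 [397.3 155.2] in crop [618. 281.]
stopL [379.1 109.9] in crop [558. 132.]
```

View pics/w1z.png

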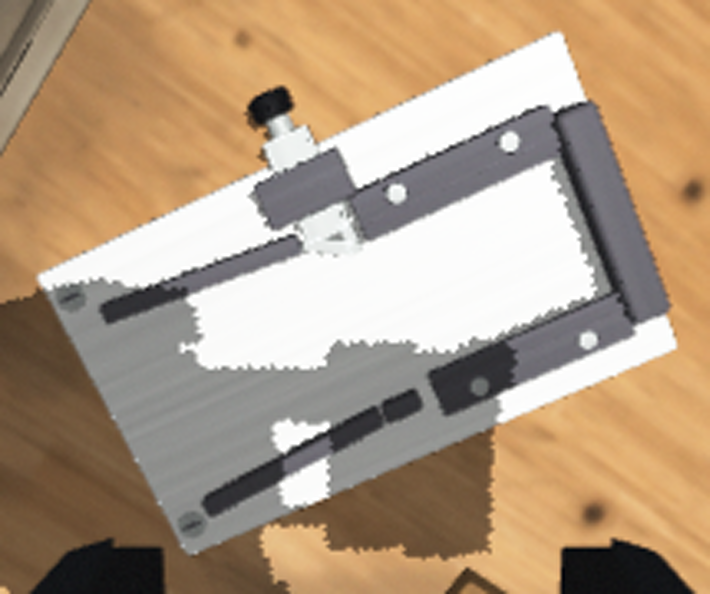

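Request:
{"method": "carry_out", "body": {"deltas": [[0,-0.03,0.0,0,0,0,-0.4],[0,-0.07,0.0,0,0,0,-0.4],[0,-0.11,0.0,0,0,0,-0.4],[0,-0.15,0.0,0,0,0,-0.4],[0,-0.18,0.0,0,0,0,-0.4],[0,-0.2,0.0,0,0,0,-0.4],[0,-0.205,0.0,0,0,0,-0.4],[0,-0.205,0.0,0,0,0,-0.4],[0,-0.205,0.0,0,0,0,-0.4]]}}

```text
clock: 2.3
ee_pos: [479.6, -436.1, 170.9]
tcp_rot: [-0.0, 0.953, 0.302, 0.0]
force: [-0.7, 0.9, -0.2]
gripper_width: 62.1
grip_force: 0.0
```

The holder crop shows the plate corners at (557,33), (677,345), (193,553) and (40,278). The lip inner edges run (363,240)→(555,162) and (430,372)→(612,293). The fourth corner refinement had drifted, so I'll fit the edges as lines instead. I'll also view the stake.

```bash
cat >> h.py <<'E'
def edge(g,a,b,half=4,lo=.08,hi=.92,n=60):
    """line through the strongest-gradient points across segment a-b; returns (point,dir,rms)"""
    a,b=np.array(a,float),np.array(b,float);d=(b-a)/np.linalg.norm(b-a);nrm=np.array([-d[1],d[0]])
    s=np.arange(-half,half+.01,.25);pts=[]
    gf=cv2.GaussianBlur(g.astype(np.float32),(0,0),.7)
    for f in np.linspace(lo,hi,n):
        P=a+(b-a)*f+s[:,None]*nrm
        v=cv2.remap(gf,P[:,0].astype(np.float32)[None],P[:,1].astype(np.float32)[None],cv2.INTER_LINEAR)[0]
        G=np.abs(np.gradient(v))
        if G.max()>2:
            k=G.argmax();pts.append(P[k])
    pts=np.array(pts,np.float32)
    for _ in range(3):
        vx,vy,x,y=cv2.fitLine(pts,cv2.DIST_HUBER,0,.01,.01).ravel();r=np.abs((pts-[x,y])@np.array([-vy,vx]));m=r<max(.5,2*np.median(r));pts=pts[m]
    return np.array([x,y]),np.array([vx,vy]),r.std(),len(pts)
def isec(l,m):
    A=np.array([l[1],-m[1]]).T;t=np.linalg.solve(A,m[0]-l[0]);return l[0]+t[0]*l[1]
E
python3 - <<'E'
from h import *
w=np.load("w1.npz");K,E=w["intrinsics"],w["extrinsics"]
hsv=cv2.cvtColor(w["image"],cv2.COLOR_RGB2HSV);S=hsv[:,:,1];V=hsv[:,:,2]
f=lambda p:(p[0]/3.3+210-.35,p[1]/3.3+70-.35)
c=[f(x) for x in [(557,33),(677,345),(193,553),(40,278)]]
L=[edge(S,c[i],c[(i+1)%4]) for i in range(4)];print([ (round(l[2],2),l[3]) for l in L])
q=[isec(L[i-1],L[i]) for i in range(4)];C=np.array([onplane(K,E,x,5) for x in q])
u=C[0]+C[1]-C[2]-C[3];u/=np.linalg.norm(u);v=np.array([-u[1],u[0],0])
print(np.round(q,1).tolist(),np.round(C,1).tolist(),[round(np.linalg.norm(C[i]-C[(i+1)%4]),1) for i in range(4)],"origin",np.round(C.mean(0)+6*u,1),"yaw",round(np.arctan2(u[1],u[0]),4))
o=C.mean(0)+6*u
for nm,a,b in (("L",(363,240),(555,162)),("R",(430,372),(612,293))):
    l=edge(V,f(a),f(b),half=3);P=[onplane(K,E,l[0]+k*l[1],16.5) for k in(-20,20)];d=P[1]-P[0]
    print(nm,l[2],l[3],"yaw",np.arctan2(d[1],d[0])%np.pi-np.pi,[np.round(((p-o)@u,(p-o)@v),1) for p in P])
for nm,p in dict(L0=(363,240),R0=(430,372)).items():
    P=onplane(K,E,f(p),16.5)-o;print(nm,P@u,P@v)
shot("w2")
E
```

```text
[(np.float32(0.1), 46), (np.float32(0.1), 60), (np.float32(0.1), 60), (np.float32(0.12), 55)]
[[381.1000061035156, 77.4000015258789], [417.29998779296875, 174.1999969482422], [266.20001220703125, 238.3000030517578], [220.10000610351562, 152.89999389648438]] [[591.7, -222.8, 5.0], [541.2, -308.8, 5.0], [395.4, -222.3, 5.0], [446.0, -136.5, 5.0]] [np.float64(99.7), np.float64(169.5), np.float64(99.6), np.float64(169.3)] origin [ 498.7 -225.7    5. ] yaw -0.5349
L 0.10320928 59 yaw -0.5319314911179722 [array([11., 19.]), array([47.7, 19.2])]
R 0.17029767 32 yaw -0.48169506094851355 [array([ 11.2, -22.5]), array([ 49.1, -20.5])]
L0 3.153066889440065 20.137434364846513
R0 5.372708958949926 -23.034978295665095
w2 t 2.3 tcp [ 479.6 -436.1  170.9] rot [-2.000e-04  9.533e-01  3.022e-01  0.000e+00] w 62.1 v 0.011 F [-0.7  0.9 -0.2]
```

View pics/w2.png

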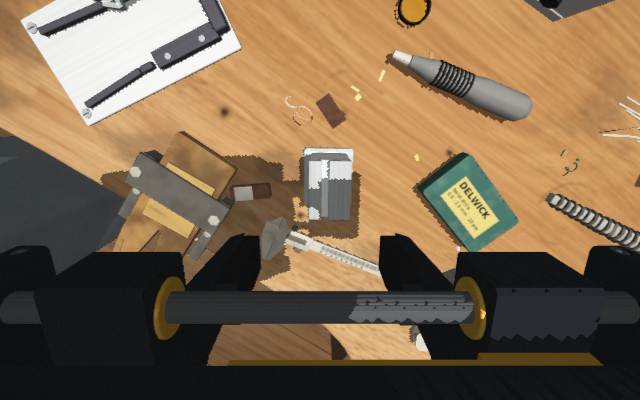

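This view shows the stake at about (304–353, 148–220) with its groove nearly vertical, so the tool yaw matches. There are small patches at (250,190) and (330,110), clear of the stake. I'll take a close crop to pick its edges.

```bash
python3 - <<'E'
from h import *
w=np.load("w2.npz")
cv2.imwrite("pics/w2z.png",cv2.resize(w["image"][140:230,280:380,::-1],None,fx=6,fy=6,interpolation=cv2.INTER_CUBIC))
E
```

```text
(no output)
```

View pics/w2z.png

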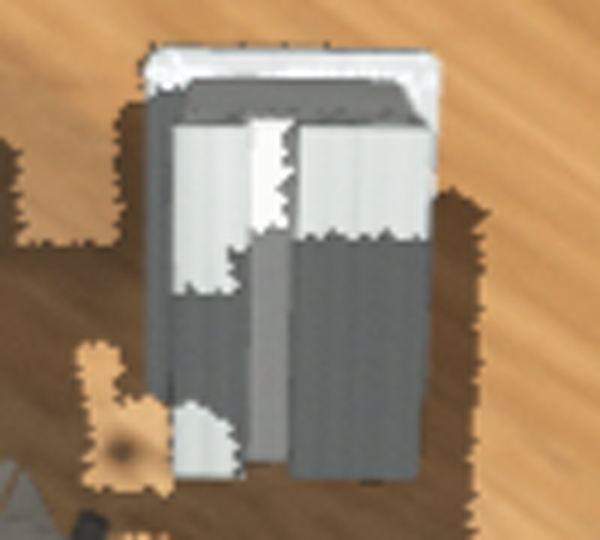

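The close crop shows the foot's front edge from (143,50) to (440,55). The top face corners are at (172,125), (432,125), (420,478) and (172,480).

```bash
python3 - <<'E'
from h import *
w=np.load("w2.npz");K,E=w["intrinsics"],w["extrinsics"];t=np.load("top0.npz");Kt,Et=t["intrinsics"],t["extrinsics"];s=np.load("scene0.npz")
f=lambda p:(p[0]/6+280-.4,p[1]/6+140-.4)
c=[(172,125),(432,125),(420,478),(172,480)]
C=np.array([onplane(K,E,f(p),56) for p in c]);print(np.round(C,1).tolist(),[round(np.linalg.norm(C[i]-C[(i+1)%4]),1) for i in range(4)],C.mean(0))
for a,b in((3,0),(2,1)): d=C[b]-C[a];print("yaw",np.arctan2(d[1],d[0]))
d=C[0]-C[1];print("yaw from end",np.arctan2(-d[0],d[1]))
F=[onplane(K,E,f(p),6) for p in [(143,50),(440,55)]];d=F[0]-F[1];print("foot",np.round(F,1).tolist(),np.linalg.norm(d),"yaw",np.arctan2(-d[0],d[1]))
n=d/np.linalg.norm(d);u=np.array([n[1],-n[0],0]);print("foot centre",np.mean(F,0)-30*u)
# groove left edge ends, w2 vs scene vs top
sc=lambda p:(320+(p[0]+.5)/8-.5,205+(p[1]+.5)/8-.5);z=lambda p:(220+(p[0]+.5)/4-.5,160+(p[1]+.5)/4-.5)
# scene crop: near end of block (stake -x end) corners of top: (138,240),(298,245); far (148,128),(300,132)
for a,b in zip([(172,480),(420,478),(172,125),(432,125)],[(138,242),(298,246),(148,128),(300,132)]):
    X,r=tri([(K,E,f(a)),(s["intrinsics"],s["extrinsics"],sc(b))]);print(np.round(X,1),np.round(r,1))
E
```

```text
[[497.9, -411.9, 56.0], [518.5, -441.1, 56.0], [476.3, -470.5, 56.0], [455.3, -441.3, 56.0]] [np.float64(35.7), np.float64(51.5), np.float64(36.0), np.float64(51.8)] [ 486.98309639 -441.22378769   56.        ]
yaw 0.6039685317662975
yaw 0.6089450675235258
yaw from end 0.6140270787340105
foot [[497.6, -404.3, 6.0], [524.7, -444.2, 6.0]] 48.31323764593422 yaw 0.5972259942818966
foot centre [ 486.35321799 -441.11677391    6.        ]
[ 455.  -442.1   54.2] [0.5 0.5]
[ 476.2 -471.4   54.6] [0.5 0.5]
[ 498.  -412.3   54.8] [0.4 0.4]
[ 518.9 -441.8   55.2] [0.7 0.7]
```

The top face measures 36 x 51.6, and triangulated height is about 55, both matching the text. The centre is (487,-441) and the yaw 0.606. I'll descend and grip.

Request:
{"method": "carry_out", "body": {"deltas": [[0.004,-0.003,-0.02,0,0,-0.008,-0.4],[0.007,-0.005,-0.05,0,0,-0.008,-0.4],[0.007,-0.005,-0.085,0,0,-0.008,-0.4],[0.007,-0.005,-0.115,0,0,-0.008,-0.4],[0.007,-0.005,-0.135,0,0,-0.008,-0.4],[0.007,-0.005,-0.143,0,0,-0.008,-0.4],[0.007,-0.005,-0.143,0,0,-0.008,-0.4],[0.007,-0.005,-0.143,0,0,-0.008,0.4],[0.007,-0.005,-0.143,0,0,-0.008,0.4],[0.007,-0.005,-0.143,0,0,-0.008,0.4],[0.007,-0.005,-0.143,0,0,-0.008,0.4],[0.007,-0.005,-0.143,0,0,-0.008,0.4]], "grip_force": 40}}

```text
clock: 3.55
ee_pos: [486.8, -441.9, 28.6]
tcp_rot: [0.0, 0.954, 0.298, 0.0]
force: [-1.8, 0.9, 6.1]
gripper_width: 35.8
grip_force: 40.0
```

Gripped at 35.8 mm width, as expected. Now I'll lift, carry and turn to hover above the entry.

Request:
{"method": "carry_out", "body": {"deltas": [[0,0,0.025,0,0,0,0.4],[0,0,0.06,0,0,0,0.4],[-0.003,0.02,0.075,0,0,-0.12,0.4],[-0.007,0.055,0.075,0,0,-0.26,0.4],[-0.012,0.09,0.075,0,0,-0.4,0.4],[-0.017,0.13,0.075,0,0,-0.54,0.4],[-0.022,0.17,0.075,0,0,-0.68,0.4],[-0.026,0.205,0.075,0,0,-0.82,0.4],[-0.03,0.23,0.075,0,0,-0.95,0.4],[-0.031,0.24,0.07,0,0,-1.06,0.4],[-0.031,0.242,0.065,0,0,-1.141,0.4],[-0.031,0.242,0.06,0,0,-1.141,0.4]]}}

```text
clock: 4.75
ee_pos: [455.5, -199.2, 87.3]
tcp_rot: [-0.0, 0.964, -0.264, -0.0]
force: [1.2, -0.4, -4.1]
gripper_width: 35.6
grip_force: 40.0
```

Request:
{"method": "carry_out", "body": {"deltas": [[0,0,0,0,0,0,0.4],[0,0,0,0,0,0,0.4],[0,0,0,0,0,0,0.4]]}}

```text
clock: 5.05
ee_pos: [455.7, -200.1, 87.8]
tcp_rot: [0.0, 0.964, -0.264, 0.0]
force: [0.7, -0.4, -3.3]
gripper_width: 35.8
grip_force: 40.0
```

```bash
python3 - <<'E'
from h import *
s,im,K,E=shot("w3")
cv2.imwrite("pics/w3z.png",cv2.resize(im[0:300,160:480,::-1],None,fx=2,fy=2,interpolation=cv2.INTER_CUBIC))
E
```

```text
w3 t 5.05 tcp [ 455.7 -200.1   87.8] rot [ 1.000e-04  9.645e-01 -2.641e-01  1.000e-04] w 35.8 v 0.007 F [ 0.7 -0.4 -3.3]
```

View pics/w3z.png

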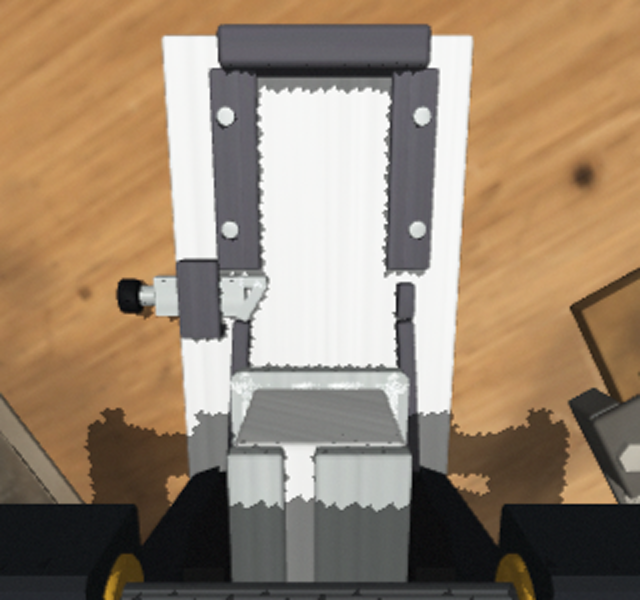

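This view shows the stake held square in front of the channel. Screw pairs are at (225,116)/(422,116) and (230,229)/(417,229). The rails' outer edges are at about (217,265)/(430,268), the foot corners at (232,375)/(411,375), and the plate edges at (163,40)/(472,40) and (188,410)/(448,410). The channel centre looks slightly right of the plate's middle, so I'll work out the numbers.

```bash
python3 - <<'E'
from h import *
w=np.load("w3.npz");K,E=w["intrinsics"],w["extrinsics"]
f=lambda p:(p[0]/2+160-.25,p[1]/2-.25)
yaw=2*np.arctan2(-.2641,.9645);u=np.array([np.cos(yaw),np.sin(yaw),0]);v=np.array([-u[1],u[0],0]);tcp=np.array([455.7,-200.1,0]);print("tool yaw",yaw)
def pr(n,a,b,z):
    A,B=[onplane(K,E,f(p),z)-tcp for p in(a,b)];d=B-A
    print(n,"L",np.round((A@u,A@v),1),"R",np.round((B@u,B@v),1),"mid",np.round(((A+B)@u/2,(A+B)@v/2),1),"w",np.linalg.norm(d).round(1),"yaw rel",round(np.arctan2(-d@u,-d@v)*-1,3))
pr("screw far",(225,116),(422,116),16.5);pr("screw near",(230,229),(417,229),16.5)
pr("rail front outer",(217.5,268),(430,270),16.5);pr("rail far outer",(211,70),(438,70),16.5)
pr("lip near",(261,262),(388,266),16.5);pr("lip far",(258,78),(391,78),16.5)
pr("stop outer top",(219,28),(431,28),21)
pr("plate far corners",(163,37),(472,37),5);pr("plate near",(188,410),(448,410),5)
pr("foot top front",(233,371),(409,371),65.2);pr("foot wide",(232,385),(411,385),65.2)
pr("stake top front",(228,449),(411,449),115.2);pr("stake top back",(231,575),(410,575),115.2)
g=cv2.cvtColor(w["image"],cv2.COLOR_RGB2GRAY)
for n,a,b,z in(("railL",(211,75),(217.5,262),16.5),("railR",(438,75),(430,262),16.5),("plateL",(163,50),(187,390),5),("plateR",(472,50),(449,390),5)):
    l=edge(g,f(a),f(b),half=3);P=[onplane(K,E,l[0]+k*l[1],z)-tcp for k in(-40,40)];d=P[1]-P[0];print(n,l[2].round(2),l[3],[np.round((p@u,p@v),1) for p in P],"yaw rel",round(np.arctan((d@v)/(d@u)),4))
E
```

```text
tool yaw -0.5345388640401968
screw far L [101.2  28.3] R [101.2 -33.1] mid [101.2  -2.4] w 61.5 yaw rel -0.0
screw near L [67.1 28.1] R [ 67.1 -33.1] mid [67.1 -2.5] w 61.2 yaw rel -0.0
rail front outer L [54.6 32.8] R [ 53.9 -38. ] mid [54.2 -2.6] w 70.8 yaw rel -0.009
rail far outer L [114.1  32.1] R [114.1 -37.4] mid [114.1  -2.7] w 69.5 yaw rel -0.0
lip near L [56.5 18.3] R [ 55.2 -24. ] mid [55.9 -2.8] w 42.2 yaw rel -0.031
lip far L [111.9  17.7] R [111.9 -23.1] mid [111.9  -2.7] w 40.9 yaw rel -0.0
stop outer top L [124.4  28.4] R [124.4 -34. ] mid [124.4  -2.8] w 62.5 yaw rel -0.0
plate far corners L [126.   48.7] R [126.  -49.8] mid [126.   -0.5] w 98.5 yaw rel -0.0
plate near L [ 1.4 48.1] R [  1.4 -49.3] mid [ 1.4 -0.6] w 97.4 yaw rel 0.0
foot top front L [31.3 22. ] R [ 31.3 -25.1] mid [31.3 -1.6] w 47.1 yaw rel 0.0
foot wide L [27.4 22.4] R [ 27.4 -25.8] mid [27.4 -1.7] w 48.2 yaw rel 0.0
stake top front L [28.3 16.3] R [ 28.3 -18.7] mid [28.3 -1.2] w 35.0 yaw rel 0.0
stake top back L [ 0.9 16.8] R [  0.9 -19.6] mid [ 0.9 -1.4] w 36.5 yaw rel 0.0
railL 0.13 58 [array([108.9,  32.9]), array([60.9, 33. ])] yaw rel -0.0002
railR 0.12 53 [array([ 60.9, -37.8]), array([108.9, -37.7])] yaw rel 0.0016
plateL 0.14 53 [array([96. , 49.1]), array([43.2, 49.3])] yaw rel -0.0039
plateR 0.13 59 [array([ 42.8, -50. ]), array([ 95.7, -50. ])] yaw rel 0.0013
```

The yaw is square to within 0.002 rad. The channel centre is about 1.1 mm to the right of the stake, and the camera shows a common bias that cancels out. I'll shift across by that amount and lower onto the entry.

Request:
{"method": "carry_out", "body": {"deltas": [[-0.0014,-0.0004,-0.01,0,0,0,0.4],[-0.0014,-0.0004,-0.025,0,0,0,0.4],[-0.0014,-0.0004,-0.038,0,0,0,0.4],[-0.0014,-0.0004,-0.046,0,0,0,0.4],[-0.0014,-0.0004,-0.05,0,0,0,0.4],[-0.0014,-0.0004,-0.052,0,0,0,0.4],[-0.0014,-0.0004,-0.053,0,0,0,0.4],[-0.0014,-0.0004,-0.0535,0,0,0,0.4],[-0.0014,-0.0004,-0.0535,0,0,0,0.4],[-0.0014,-0.0004,-0.0535,0,0,0,0.4]]}}

```text
clock: 6.1
ee_pos: [454.4, -200.2, 34.5]
tcp_rot: [0.0, 0.964, -0.264, 0.0]
force: [-0.0, 1.3, -3.3]
gripper_width: 35.9
grip_force: 40.0
```

Request:
{"method": "carry_out", "body": {"deltas": [[0,0,-0.0004,0,0,0,0.4],[0,0,-0.0007,0,0,0,0.4],[0,0,-0.0007,0,0,0,0.4]]}}

```text
clock: 6.4
ee_pos: [454.3, -200.2, 33.6]
tcp_rot: [0.0, 0.964, -0.264, 0.0]
force: [-0.0, -0.1, -3.7]
gripper_width: 36.0
grip_force: 40.0
```

Request:
{"method": "carry_out", "body": {"deltas": [[0,0,-0.0004,0,0,0,0.4],[0,0,-0.0008,0,0,0,0.4],[0,0,-0.0008,0,0,0,0.4]]}}

```text
clock: 6.7
ee_pos: [454.3, -200.2, 33.5]
tcp_rot: [0.0, 0.964, -0.264, 0.0]
force: [-4.2, 2.7, 8.4]
gripper_width: 35.8
grip_force: 40.0
```

It touched the plate at z = 33.5 as expected. I'll ease the pressure and slide along (0.8605, -0.5095), stopping partway to check the forces.

Request:
{"method": "carry_out", "body": {"deltas": [[0,0,0.0006,0,0,0,0.4],[0.0026,-0.0015,0.0006,0,0,0,0.4],[0.006,-0.0036,0.0006,0,0,0,0.4],[0.0095,-0.0056,0.0006,0,0,0,0.4],[0.0129,-0.0076,0.0006,0,0,0,0.4],[0.0163,-0.0097,0.0006,0,0,0,0.4],[0.0198,-0.0117,0.0006,0,0,0,0.4],[0.0232,-0.0138,0.0006,0,0,0,0.4],[0.0267,-0.0158,0.0006,0,0,0,0.4],[0.0301,-0.0178,0.0006,0,0,0,0.4]]}}

```text
clock: 7.7
ee_pos: [484.1, -218.7, 33.5]
tcp_rot: [0.0, 0.964, -0.264, -0.001]
force: [-8.7, -1.2, 6.2]
gripper_width: 35.7
grip_force: 40.0
```

Motion is clean and the catch is pushing as expected: about 7 N back and 5 N sideways. I'll continue.

Request:
{"method": "carry_out", "body": {"deltas": [[0.0034,-0.002,0,0,0,0,0.4],[0.0069,-0.0041,0,0,0,0,0.4],[0.0103,-0.0061,0,0,0,0,0.4],[0.0138,-0.0082,0,0,0,0,0.4],[0.0172,-0.0102,0,0,0,0,0.4],[0.0207,-0.0122,0,0,0,0,0.4],[0.0241,-0.0143,0,0,0,0,0.4],[0.0275,-0.0163,0,0,0,0,0.4],[0.031,-0.0183,0,0,0,0,0.4],[0.0344,-0.0204,0,0,0,0,0.4]]}}

```text
clock: 8.7
ee_pos: [518.5, -239.2, 33.5]
tcp_rot: [0.001, 0.965, -0.264, -0.001]
force: [-8.4, -1.6, 6.3]
gripper_width: 36.0
grip_force: 40.0
```

Request:
{"method": "carry_out", "body": {"deltas": [[0.0013,-0.0008,0,0,0,0,0.4],[0.0026,-0.0015,0,0,0,0,0.4],[0.0039,-0.0023,0,0,0,0,0.4],[0.0052,-0.0031,0,0,0,0,0.4],[0.0065,-0.0038,0,0,0,0,0.4],[0.0069,-0.0041,0,0,0,0,0.4],[0.0069,-0.0041,0,0,0,0,0.4]]}}

```text
clock: 9.4
ee_pos: [526.0, -242.6, 33.6]
tcp_rot: [0.0, 0.964, -0.264, 0.0]
force: [-3.1, 0.3, 4.4]
gripper_width: 35.6
grip_force: 40.0
```

The sideways force dropped, so the catch has probably snapped out. I'll press gently up to the stop.

Request:
{"method": "carry_out", "body": {"deltas": [[0.0006,-0.0004,0,0,0,0,0.4],[0.0011,-0.0006,0,0,0,0,0.4],[0.0015,-0.0009,0,0,0,0,0.4],[0.0015,-0.0009,0,0,0,0,0.4]]}}

```text
clock: 9.8
ee_pos: [526.8, -242.9, 33.5]
tcp_rot: [-0.0, 0.964, -0.264, -0.001]
force: [-7.6, 3.0, 8.2]
gripper_width: 35.8
grip_force: 40.0
```

Request:
{"method": "carry_out", "body": {"deltas": [[0.0006,-0.0004,0,0,0,0,0.4],[0.0011,-0.0006,0,0,0,0,0.4],[0.0011,-0.0006,0,0,0,0,0.4]]}}

```text
clock: 10.1
ee_pos: [526.9, -243.0, 33.6]
tcp_rot: [-0.001, 0.964, -0.264, -0.003]
force: [-14.6, 5.7, 15.5]
gripper_width: 35.4
grip_force: 40.0
```

```bash
python3 - <<'E'
from h import *
from rig import eyes
s,im,K,E=shot("w4")
t=eyes.capture("top")["image"]
a=cv2.resize(im[100:300,220:420,::-1],(400,400),interpolation=cv2.INTER_CUBIC);b=cv2.resize(t[170:290,210:330,::-1],(400,400),interpolation=cv2.INTER_CUBIC)
np.save("top4.npy",t);cv2.imwrite("pics/w4a.png",np.hstack([a,b]))
E
```

```text
w4 t 10.1 tcp [ 526.9 -243.    33.6] rot [-7.000e-04  9.645e-01 -2.642e-01 -2.600e-03] w 35.4 v 0.002 F [-14.6   5.7  15.5]
```

It's firmly stopped: 0.1 mm of motion for 1.25 mm commanded, at about 15 N. I'll unload, release, rise and then look.

Request:
{"method": "carry_out", "body": {"deltas": [[-0.0015,0.0009,0.0008,0,0,0,0.4],[-0.0015,0.0009,0.0008,0,0,0,-0.4],[-0.0015,0.0009,0.0008,0,0,0,-0.4],[-0.0015,0.0009,0.0008,0,0,0,-0.4],[-0.0015,0.0009,0.0008,0,0,0,-0.4],[-0.0015,0.0009,0.02,0,0,0,-0.4],[-0.0015,0.0009,0.06,0,0,0,-0.4],[-0.0015,0.0009,0.1,0,0,0,-0.4],[-0.025,0.015,0.12,0,0,0,-0.4],[-0.04,0.024,0.12,0,0,0,-0.4],[-0.04,0.024,0.12,0,0,0,-0.4],[-0.04,0.024,0.12,0,0,0,-0.4]]}}

```text
clock: 11.4
ee_pos: [488.6, -220.2, 153.3]
tcp_rot: [0.0, 0.964, -0.264, 0.0]
force: [0.6, -0.5, -0.1]
gripper_width: 61.6
grip_force: 0.0
```

```bash
python3 - <<'E'
from h import *
s,im,K,E=shot("w5")
cv2.imwrite("pics/w5z.png",cv2.resize(im[40:240,220:420,::-1],None,fx=3,fy=3,interpolation=cv2.INTER_CUBIC))
E
```

```text
w5 t 11.4 tcp [ 488.6 -220.2  153.3] rot [ 0.000e+00  9.644e-01 -2.645e-01  2.000e-04] w 61.6 v 0.022 F [ 0.6 -0.5 -0.1]
```

View pics/w5z.png

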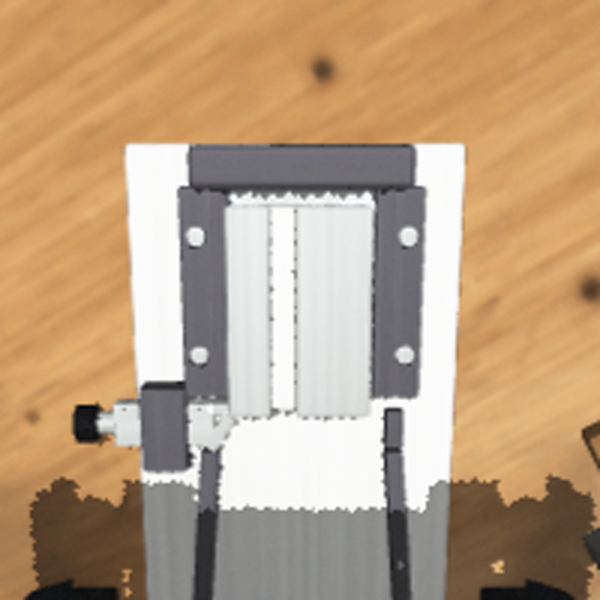

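The stake is in the channel against the stop, both lips cover the foot, and the catch nose is at (215,425) with the knob at (87,424). Next is a numeric check of the stake and knob positions against the view before insertion.

```bash
python3 - <<'E'
from h import *
u=np.array([np.cos(-.5345),np.sin(-.5345),0]);v=np.array([-u[1],u[0],0])
def P(n,f,p,z):
    w=np.load(n);X=onplane(w["intrinsics"],w["extrinsics"],f(p),z);return np.array([X@u,X@v])
f3=lambda p:(p[0]/2+160-.25,p[1]/2-.25);f5=lambda p:(p[0]/3+220-.33,p[1]/3+40-.33)
r=(P("w5.npz",f5,(187,397),16.5)+P("w5.npz",f5,(419,397),16.5))/2;o=r-[5,0]
s=np.mean([P("w5.npz",f5,p,61) for p in[(226,206),(374,206),(369,417),(232,417)]],0);print("stake rel home",(s-o-[35,0]).round(1))
o3=(P("w3.npz",f3,(217.5,268),16.5)+P("w3.npz",f3,(430,270),16.5))/2-[5,0]
print("knob centre before",(P("w3.npz",f3,(130,296),12)-o3).round(1),"now",(P("w5.npz",f5,(87,424),12)-o).round(1))
E
```

```text
stake rel home [-0.4  0.8]
knob centre before [-4.5 66.7] now [-4.3 66.7]
```

The stake is within 1 mm of home and the knob is back at its snapped-out position, with the robot clear of everything. I'll hand it in.

```bash
python3 -c "
from rig import ctrl
print(ctrl.hand_in())"
```

```text
the job is handed in; nothing more can be done
None
```

The stake block is in the holder against the end stop, measured within 1 mm of home, with the spring catch snapped out behind it and the gripper clear; the job was handed in after about 11.4 s, and no verdict came back.

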